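Hold the step block in the corner of the microscope stage

TASK

Pick up the three-step aluminium calibration block with the grip on top and set it down flat on the black stage in the corner between the long fence and the stop block, lowest step towards the robot, and let go of it. Then, for the focus reading, push it diagonally, down and towards the fence at once (the inner corner above its lowest step takes the push), so that it stays up against the stop and bears firmly (about 10 N each way) on the fence and on the stage at once, and finish while still pressing it there. Never drop the block, and leave the other things where they stand.

Things in the scene. Friction and masses are not known exactly. Their poses are not given: they have to be found in the camera images.
- block_mid (a point): loose aluminium step block, 0.30-0.46 kg: 64 mm deep (x), 80 long (y), 62 high. This is its centre, 31 mm above its underside; x points from the lowest step to the grip at the back, z up. Lowest step: top 14 mm above the underside, x -32 to +2 mm. Middle step: upright front face at x +2, top 32 mm above the underside, back face at x +32. Both run the full length; the grip stands on the middle step
- block_grip (a point): centre of the block's grip, an upright tab at the back of the middle step, mid-length: 16 mm thick (x), 40 mm long (y), 30 mm tall, spanning 32 to 62 mm above the underside. It lies 22 mm behind (+x) and 16 mm above block_mid; axes as the block's. Take it from above across its 40 mm (fingers closing along y)
- stage: the fixed black stage plate, 190 mm (x, away from the robot) by 300 mm (y, to the left), its flat, smooth top (friction about 0.25) 30 mm above the bench; origin at the centre of its underside, on the bench
- fence: fixed aluminium fence along the far side of the stage: 15 mm thick (x), 260 mm long (y), 25 mm high, standing on the stage top. Origin at the centre of its underside; its working face looks to -x, 7.5 mm from the origin. x points away from the robot, y to the left along the fence
- stop: fixed aluminium stop block against the left part of the fence: 40 mm (x) by 20 mm (y) by 25 mm high, on the stage top, axes parallel to the fence's. Origin at the centre of its underside; working face looks to -y (right), 10 mm from the origin. Seated, the step block has its back face on the fence and its left (+y) end on this face
- dish: bystander: clear round culture dish, 58 mm across, 16 mm high, standing on the front right part of the stage; origin at the centre of its underside
- ministep: bystander: small two-step aluminium block 40 x 50 x 24 mm without a grip; origin at the centre of its underside
- riser: bystander: plain flat aluminium bar 50 x 100 x 25 mm; origin at the centre of its underside
- jar: bystander: amber jar, 64 mm across, 80 mm high; origin at the centre of its underside
- beaker: bystander: glass beaker, 70 mm across, 90 mm high; origin at the centre of its underside
- tipbox: bystander: white pipette-tip box 80 x 120 x 56 mm; origin at the centre of its underside
- objective: bystander: black lens barrel standing on end, 40 mm across, 52 mm high; origin at the centre of its underside
Not all that is in view belongs to the job. What is shaped like the part that bears block_mid but pink or red is not meant.

How it is judged:
On the way:
1. the block stands flat on the stage by the corner (within 12 mm of fence and stop, its grip side to the fence), let go of by the fingers (x of block_mid in the frame of fence above -0.0515 m and x of block_grip in the frame of fence above -0.0315 m and y of block_mid in the frame of stop between -0.062 and -0.044 m and angle between the x axis of block_mid and the x axis of fence, either way round below 0.12 rad and angle between block_mid's own z axis and vertical below 0.04 rad and height (world z) of block_mid between 0.058 and 0.064 m and contact force between the fingers and block below 0.1 N and contact force between block and stage above 1.5 N), for 0.2 s.
At the end, for the whole second after the job is handed in: The fingers press the block, over 4 N on the fence and over 8.5 N (weight included) on the stage at once; it is at rest, flat and square (0.04 rad), lowest step to the robot, within 2.5 mm of the fence and 4 mm of the stop (x of block_mid in the frame of fence above -0.042 m and x of block_grip in the frame of fence above -0.022 m and y of block_mid in the frame of stop between -0.054 and -0.044 m and angle between the x axis of block_mid and the x axis of fence, either way round below 0.04 rad and angle between block_mid's own z axis and vertical below 0.04 rad and height (world z) of block_mid between 0.058 and 0.064 m and contact force between block and fence above 4 N and contact force between block and stage above 8.5 N and contact force between the fingers and block above 4 N and linear speed of block below 0.01 m/s); the arm keeps its last pose, push and grip.
It fails at once if the block is dropped (falls freely, out of the fingers, from 10 mm or more above the stage) (height (world z) of block_mid above 0.07 m and linear speed of block above 0.2 m/s and contact force between the fingers and block below 0.1 N).
It fails at once if one of the other things is moved by more than 20 mm (distance of any of dish, ministep, riser, jar, beaker, tipbox, objective from where it was at the start of the episode above 0.02 m).
It also fails if it takes over 48 s, if anything falls off the work surface, if the arm or the gripper's body presses on something with over 40 N, if the wrist force passes 120 N, or if a joint passes its speed limit or range.

ROBOT

A 6-joint arm with a two-finger parallel gripper is mounted at the origin on the work surface. World frame = base frame: x ahead of the robot, y to its left, z up, the work surface at z = 0. Lengths are in m, angles in rad, forces in N, time in s.
With the tool pointing down it reaches from about 0.25 to 0.725 m from the base axis. Payload 9.7 kg.
Tool frame: the origin (TCP) lies at the very end of the fingers, on their centre line; the grasp point (between the pads) lies 19 mm behind it; z points along the fingers, y is the direction in which the jaws open and shut (so a half turn about z gives the same grasp; the last joint's range is limited). The gripper opens to 85 mm and grips with 20 to 120 N. Pads are 22 mm wide; open, the fingers measure 114 mm over their backs; the gripper's body (76 mm by 85 mm) begins 54 mm behind the grasp point. The pads swing forward as they close: fully open they stand 13 mm farther back than shut.
Start: joints at [-1.283, 0.087, 0.176, 1.66, 0, 1.571], TCP at [0.156, -0.527, 0.231] pointing down, gripper open.
Joint ranges: [-3.13, 3.13], [-0.85, 1.81], [-1.15, 1.24], [-2.2, 2.28], [-1.44, 1.52], [-3.14, 3.14]. Speed limits (rad/s): [2.22, 2.22, 2.57, 3.14, 3.14, 3.14].

INTERFACE

Orientations are given as a 3x3 rotation matrix whose columns are the frame's x, y, z axes.
In Python, from plant import ctrl gives the robot as it stands. Calls block until the motion is done:
- ctrl.goto(position, orientation): joint-space move of the TCP to a pose.
- ctrl.line_to(position, attitude=None, max_speed=0.15): straight line of the TCP; attitude=None keeps the orientation; max_speed is the mean speed in m/s.
- ctrl.goto_joints(angles): joint-space move.
- ctrl.gripper_to(opening, grasp_force=None): opening from 0.0 (shut) to 1.0 (fully open); grasp_force is the grip in N (None keeps the last); returns when the fingers have stopped.
- ctrl.hold(seconds).
- ctrl.solve_ik(position, orientation): joint angles nearest the present ones, or None.
- ctrl.get_image(name): name is "scene" or "top" or "wrist"; returns a dict with "frame" (420x560x3 uint8, red, green, blue), "range_z" (420x560 float32, m along the optical axis (not along the pixel's ray), 0 where there is no reading), "K" (3x3 intrinsics, pixels), "eye" and "rotation" of the camera in the world. Camera axes: x right, y down, z forward; pixel columns grow to the right and rows downward; lengths in m; the calibration is good to about 2 mm. A picture is of the moment at which its call begins.
A pose or a line that the arm cannot do raises ctrl.PlanningError and nothing moves.
- ctrl.close_job(): hands the job in, once; it reports no verdict.
Trained networks look in the newest picture that a camera, given by its name, has taken for a name from the list of things; names that differ only in an ending like _2 or _b are one class to them, and where a whole thing is asked for, a point or a joint stands for the part that bears it (a point fixed in the world has none). Each returns a list of dicts, best first, with "p" (0 to 1); they miss things now and then, are a little off and sometimes report something else, mostly with a low value. They report only what shows in the picture. A call takes as long as a camera call. They do not tell look-alikes from the thing itself.
- ctrl.regions_of(label, camera): "pixels" (420x560 bool, what is visible of it) and "pixel" ([column, row] in pixels, amid what is visible of it).
- ctrl.tip_of(label, camera): "pixel" ([column, row] in pixels: a listed point, or the origin of a listed thing).
Readings, each from a call of its own:
- ctrl.read_t(): time.
- ctrl.read_joint_pos(): joint angles.
- ctrl.read_joint_velocities(): joint speeds.
- ctrl.read_effort(): joint torques, N m.
- ctrl.read_ee_pos(): TCP position.
- ctrl.read_orientation(): TCP orientation.
- ctrl.read_wrist_force(): force on the tool from outside, world axes, zero at the start.
- ctrl.read_moment(): the same for the moment, N m.
- ctrl.read_width(): opening from 0.0 (shut) to 1.0 (fully open).
Only numpy, scipy, OpenCV 4.12 (cv2) and the standard library are available. Lean on these libraries where they do the work, as an engineer would, in place of code of your own. Each camera call takes 0.05 s, during which the arm holds its last target. There are 200 camera calls.

## Working session

There is one attempt and no reset: what is moved stays moved. The work goes in short steps, each a Python script; the robot and the scene stay as the last script left them, time stands still between calls to the robot, and variables do not carry over. Pictures are saved under pics/ and viewed, about 8 in all and at most 12, crops included, and the job is handed in when it is done.

```bash
ls; mkdir -p pics; cat > h.py <<'E'
import numpy as np, cv2
from plant import ctrl
def save(im,n): cv2.imwrite('pics/'+n+'.png',cv2.cvtColor(im,cv2.COLOR_RGB2BGR))
def cloud(I):
    z=I['range_z'];K=np.array(I['K']);v,u=np.indices(z.shape)
    P=np.stack([(u-K[0,2])/K[0,0]*z,(v-K[1,2])/K[1,1]*z,z],-1)
    W=P@np.array(I['rotation']).T+np.array(I['eye']); W[z<=0]=np.nan
    return W
E
python3 - <<'E'
from h import *
ims=[]
for c in('scene','top'):
    I=ctrl.get_image(c);np.savez('/tmp/'+c,**I);W=cloud(I);f=I['frame'].copy()
    print(c,np.round(I['eye'],3),np.round(I['rotation'],2).tolist(),np.round(I['K'],0).tolist())
    for n in('block_mid','stage','fence','stop','dish','ministep','riser','jar','beaker','tipbox','objective'):
        R=ctrl.regions_of(n,c)
        for r in R[:3]:
            p=W[r['pixels']];print(n,round(r['p'],2),np.round(r['pixel']),r['pixels'].sum(),np.round(np.nanmedian(p,0),3),np.round(np.nanpercentile(p,2,axis=0),3),np.round(np.nanpercentile(p,98,axis=0),3))
    for n in('block_mid','block_grip','fence','stop'): print(n,[(round(r['p'],2),np.round(r['pixel'])) for r in ctrl.tip_of(n,c)[:3]])
    save(f,c)
print(ctrl.read_t())
E
```

```text
pics
scene [ 0.971 -0.427  1.02 ] [[0.69, 0.63, -0.36], [0.72, -0.59, 0.36], [0.01, -0.51, -0.86]] [[435.0, 0.0, 276.0], [0.0, 435.0, 199.0], [0.0, 0.0, 1.0]]
block_mid 0.92 [186. 188.] 921 [ 0.365 -0.169  0.017] [ 0.318 -0.212 -0.   ] [ 0.408 -0.128  0.063]
block_mid 0.58 [143. 237.] 1030 [ 0.413 -0.329  0.018] [ 0.383 -0.368  0.002] [ 0.449 -0.29   0.063]
block_mid 0.57 [ 94. 306.] 1045 [ 0.477 -0.505  0.016] [ 0.428 -0.541  0.002] [ 0.511 -0.472  0.063]
stage 0.87 [276. 184.] 5581 [0.531 0.024 0.029] [ 0.441 -0.115  0.022] [0.629 0.177 0.034]
stage 0.6 [300. 200.] 824 [0.614 0.02  0.053] [ 0.599 -0.1    0.029] [0.623 0.152 0.057]
fence 0.88 [298. 198.] 727 [0.614 0.019 0.053] [ 0.602 -0.099  0.034] [0.623 0.148 0.057]
stop 0.66 [317. 172.] 129 [0.587 0.114 0.053] [0.57  0.107 0.031] [0.606 0.128 0.057]
dish 0.61 [235. 315.] 375 [ 0.721 -0.296  0.02 ] [ 0.696 -0.32   0.006] [ 0.739 -0.271  0.027]
dish 0.58 [239. 188.] 383 [ 0.475 -0.066  0.033] [ 0.451 -0.095  0.028] [ 0.506 -0.04   0.047]
ministep 0.75 [232. 316.] 402 [ 0.721 -0.296  0.018] [ 0.695 -0.321  0.002] [ 0.739 -0.271  0
[... 1926 characters left out ...]
0.589 -0.502  0.025] [ 0.556 -0.552  0.004] [ 0.624 -0.453  0.029]
riser 0.15 [ 96. 230.] 157 [0.542 0.435 0.043] [0.528 0.427 0.017] [0.56  0.451 0.052]
jar 0.83 [321. 145.] 598 [ 0.754 -0.141  0.078] [ 0.735 -0.17   0.01 ] [ 0.789 -0.114  0.083]
tipbox 0.84 [242. 137.] 1513 [0.777 0.063 0.05 ] [0.74  0.005 0.011] [0.824 0.118 0.057]
objective 0.55 [ 93. 231.] 246 [0.544 0.438 0.041] [ 0.527  0.427 -0.002] [0.569 0.471 0.052]
block_mid [(0.7, array([335., 298.])), (0.68, array([397., 273.])), (0.62, array([460., 252.]))]
block_grip [(0.92, array([328., 302.])), (0.84, array([398., 284.])), (0.6, array([386., 218.]))]
fence [(0.67, array([254., 201.]))]
stop [(0.46, array([220., 208.]))]
1.6
```

```bash
python3 - <<'E'
from h import *
I=dict(np.load('/tmp/top.npz'));f=I['frame'];g=np.zeros((600,800,3),np.uint8)
g=cv2.resize(f[130:340,230:510],(800,600),interpolation=cv2.INTER_CUBIC)
save(g,'topcrop')
E
```

```text
(no output)
```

View pics/scene.png

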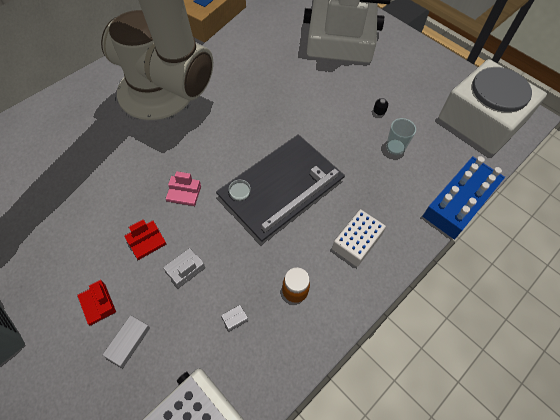

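View pics/topcrop.png

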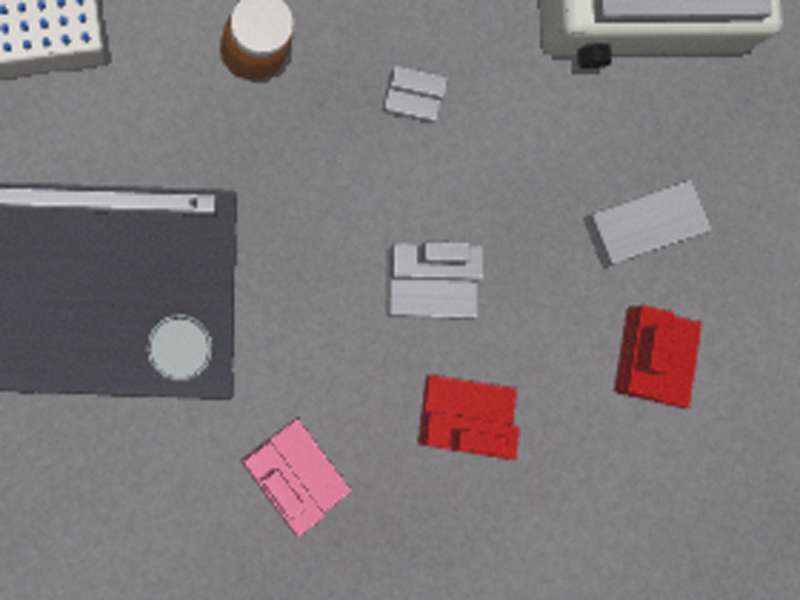

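The scene picture shows the aluminium step block at about (185,267), with grip to the back. The red and pink look-alikes are at (145,238), (96,302) and (183,188). In the top crop it lies at about (436,280), nearly square with the stage. Next I'll fit its geometry from both depth views.

```bash
python3 - <<'E'
from h import *
def rect(P,nm):
    r=cv2.minAreaRect((P[:,:2]*1000).astype(np.float32)); print(nm,len(P),'c',np.round(r[0],1),'size',np.round(r[1],1),'ang',round(r[2],2),'zmed',np.round(np.median(P[:,2]),4))
for c in('scene','top'):
    W=cloud(dict(np.load(f'/tmp/{c}.npz'))).reshape(-1,3)
    B=lambda x0,x1,y0,y1,z0,z1:W[(W[:,0]>x0)&(W[:,0]<x1)&(W[:,1]>y0)&(W[:,1]<y1)&(W[:,2]>z0)&(W[:,2]<z1)]
    print(c)
    b=(.47,.61,-.37,-.23)
    rect(B(*b,.008,.09),'block');rect(B(*b,.055,.07),'grip');rect(B(*b,.027,.037),'mid');rect(B(*b,.009,.019),'low')
    rect(B(.42,.65,-.14,.2,.024,.036),'stage');rect(B(.56,.65,-.14,.2,.05,.06),'fence+stop')
    F=B(.595,.64,-.1,.09,.05,.06);p=np.polyfit(F[:,1],F[:,0],1);print('fence slope',p)
    x=F[:,0]-p[0]*F[:,1];print('fence x at y0',np.percentile(x,[1,3,50,97,99]))
    S=B(.565,.598,.08,.15,.05,.06);print('stop y',np.percentile(S[:,1],[1,5,50,95,99]),'x',np.percentile(S[:,0],[1,5]))
print(np.round(ctrl.read_orientation(),3),np.round(ctrl.read_wrist_force(),2))
E
```

```text
scene
block 838 c [ 537.1 -302.7] size [80.4 66.7] ang 87.28 zmed 0.0272
grip 127 c [ 559.7 -303.8] size [39.6 17.6] ang 85.77 zmed 0.061
mid 236 c [ 554.1 -303.5] size [80.2 31.9] ang 87.48 zmed 0.0311
low 368 c [ 537.4 -302.9] size [79.8 66.7] ang 86.73 zmed 0.013
stage 5660 c [533.7  33.1] size [302.8 192. ] ang 87.47 zmed 0.0292
fence+stop 632 c [593.3  29.5] size [258.9  54.9] ang 88.4 zmed 0.0539
fence slope [0.04855337 0.61044829]
fence x at y0 [0.601932   0.60250554 0.61048306 0.61763361 0.61816166]
stop y [0.10722462 0.10807065 0.11728479 0.1268972  0.1283676 ] x [0.56845084 0.56943371]
top
block 827 c [ 538.  -303.1] size [81.1 64.3] ang 87.06 zmed 0.0172
grip 110 c [ 559.3 -304.1] size [40.3 15.7] ang 87.39 zmed 0.0614
mid 247 c [ 554.8 -303.7] size [80.6 30.4] ang 86.85 zmed 0.032
low 425 c [ 537.3 -303.1] size [81.1 63.3] ang 86.71 zmed 0.014
stage 7477 c [536.   32.7] size [300.8 190.5] ang 87.21 zmed 0.0297
fence+stop 733 c [597.2  29.1] size [256.2  55.3] ang 89.81 zmed 0.0547
fence slope [0.04725217 0.61122497]
fence x at y0 [0.60393464 0.60424286 0.61115888 0.61858433 0.61905101]
stop y [0.10763972 0.10810065 0.11782459 0.12587791 0.1282415 ] x [0.56996188 0.57031071]
[[ 0.959  0.284  0.   ]
 [ 0.284 -0.959  0.   ]
 [ 0.    -0.    -1.   ]] [-0.28  0.36 -0.32]
```

```bash
cat >> h.py <<'E'
th=-0.048
ex=np.array([np.cos(th),np.sin(th),0]);ey=np.array([-np.sin(th),np.cos(th),0]);ez=np.array([0,0,1.])
R=np.stack([ex,-ey,-ez],1)
E
python3 - <<'E'
from h import *
ctrl.gripper_to(1.0,40)
ctrl.goto([.5595,-.304,.20],R)
I=ctrl.get_image('wrist');np.savez('/tmp/w1',**I);save(I['frame'],'w1')
W=cloud(I).reshape(-1,3)
B=lambda x0,x1,y0,y1,z0,z1:W[(W[:,0]>x0)&(W[:,0]<x1)&(W[:,1]>y0)&(W[:,1]<y1)&(W[:,2]>z0)&(W[:,2]<z1)]
for n,a,b in(('grip',.055,.07),('mid',.027,.037),('low',.009,.019)):
    P=B(.47,.61,-.37,-.23,a,b)
    if len(P)<20: print(n,len(P));continue
    r=cv2.minAreaRect((P[:,:2]*1000).astype(np.float32));print(n,len(P),r,np.median(P[:,2]))
print(ctrl.read_t(),ctrl.read_ee_pos(),ctrl.read_wrist_force())
E
```

```text
grip 767 ((560.868408203125, -305.34033203125), (39.11679458618164, 15.940271377563477), 87.07826232910156) 0.06163137737565716
mid 1325 ((555.8944702148438, -304.9879455566406), (80.01976013183594, 30.07015037536621), 87.26043701171875) 0.031734333830552075
low 1871 ((538.60791015625, -304.2257995605469), (79.99580383300781, 64.66500091552734), 87.05781555175781) 0.013655316615830526
3.5583 [ 0.55890796 -0.30489689  0.20022669] [ 0.46692333 -0.1924288   0.90176487]
```

View pics/w1.png

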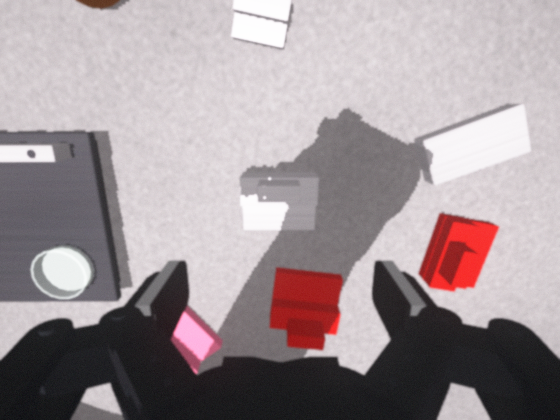

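The wrist view shows the block at about (280,200), grip to the far side, fingers straddling it in y. The fit from this view agrees with the others to about 1.5 mm, so I'll grasp.

```bash
python3 - <<'E'
from h import *
ctrl.line_to([.5608,-.3045,.09],R,max_speed=.12)
ctrl.line_to([.5608,-.3045,.0365],R,max_speed=.05)
print(ctrl.read_ee_pos(),ctrl.read_wrist_force())
ctrl.gripper_to(0.0,50)
print('w',ctrl.read_width(),ctrl.read_wrist_force(),ctrl.read_ee_pos())
ctrl.line_to([.5608,-.3045,.06],max_speed=.05)
print('w',ctrl.read_width(),ctrl.read_wrist_force(),ctrl.read_t())
ctrl.line_to([.5608,-.3045,.16],max_speed=.12)
I=ctrl.get_image('wrist');save(I['frame'],'w2')
print('w',ctrl.read_width(),ctrl.read_wrist_force(),ctrl.read_t())
E
```

```text
[ 0.56102275 -0.30462688  0.03696925] [0.13584678 1.35538446 0.80436704]
w 0.4541847036152411 [0.79826488 0.33308694 1.96568846] [ 0.56107892 -0.30460067  0.03691828]
w 0.4548389573382054 [ 0.09318846  0.11218454 -3.27683475] 6.95
w 0.45975518646314745 [-0.66409094  0.46484703 -4.05650867] 7.9833
```

View pics/w2.png

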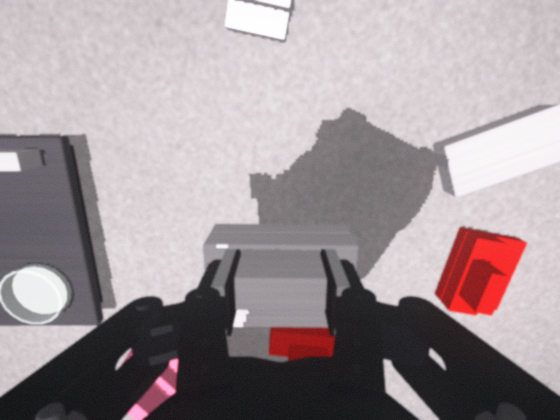

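The picture shows the block in the jaws (centre about (280,280)) and nothing else disturbed; the wrist force shows about 0.4 kg. Next, over the corner.

```bash
python3 - <<'E'
from h import *
T=np.array([.5968,.0671,0])-.004*ex-.006*ey
ctrl.goto(T+.15*ez,R)
ctrl.hold(.2)
I=ctrl.get_image('wrist');np.savez('/tmp/w3',**I);save(I['frame'],'w3')
print(ctrl.read_t(),ctrl.read_ee_pos()-T,np.round(ctrl.read_wrist_force(),2),ctrl.read_width())
W=cloud(I).reshape(-1,3)
B=lambda x0,x1,y0,y1,z0,z1:W[(W[:,0]>x0)&(W[:,0]<x1)&(W[:,1]>y0)&(W[:,1]<y1)&(W[:,2]>z0)&(W[:,2]<z1)]
F=B(.6,.64,-.1,.15,.05,.06)
print(len(F));
for s in np.arange(-.1,.15,.03):
    q=F[abs(F[:,1]-s-.015)<.015]
    if len(q)>10: print(round(s+.015,3),np.percentile(q[:,0],[2,98]),len(q))
S=B(.565,.598,.08,.15,.05,.06)
if len(S): print('stop',len(S),np.percentile(S[:,1],[1,5,50,95,99]),np.percentile(S[:,0],[1,5]))
# held block surfaces
H=B(.52,.64,0,.11,.1,.2)
print('held',len(H),np.percentile(H,[1,50,99],axis=0))
for c in('top','scene'):
    I=ctrl.get_image(c);V=cloud(I)
    W=V.reshape(-1,3);L=B(.53,.575,.02,.1,.1,.16)
    if len(L)>30:
        h=np.histogram(L[:,2],20);k=h[1][h[0].argmax()];L=L[abs(L[:,2]-k)<.006]
        A=np.c_[L[:,:2]-L[:,:2].mean(0),np.ones(len(L))];print(c,len(L),np.linalg.lstsq(A,L[:,2],rcond=None)[0])
E
```

```text
12.9083 [ 7.10176279e-06 -3.81384717e-05  1.49972282e-01] [-0.46 -0.75 -3.1 ] 0.45630079774556337
6624
-0.085 [0.60105996 0.6158007 ] 774
-0.055 [0.60253854 0.61715194] 760
-0.025 [0.60396435 0.61852504] 759
0.005 [0.60520387 0.61973069] 744
0.035 [0.6068435  0.62120277] 748
0.065 [0.60811157 0.62248898] 749
0.095 [0.60256198 0.62380898] 818
0.125 [0.60089577 0.62512024] 1015
0.155 [0.61114012 0.62596334] 257
stop 645 [0.10700045 0.10770627 0.11886966 0.1263507  0.12722853] [0.57092585 0.57337374]
held 15946 [[0.53985    0.01951208 0.11591877]
 [0.60002597 0.05966339 0.1671586 ]
 [0.60749839 0.09874555 0.1994324 ]]
scene 110 [ 0.03111156 -0.00853108  0.12639024]
```

View pics/w3.png

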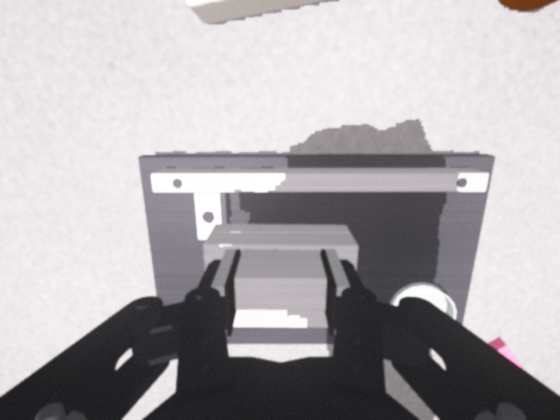

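The wrist picture shows the block held in front of the fence and just right of the stop (stop about (208,216), fence row 180), with the dish clear at (425,300). I'll lower it, feel for the stop, then set it down.

```bash
python3 - <<'E'
from h import *
T=np.array([.5974,.0671,0])-.004*ex-.006*ey
ctrl.line_to(T+.09*ez,R,max_speed=.1)
ctrl.line_to(T+.0695*ez,R,max_speed=.04)
f0=np.mean([ctrl.read_wrist_force() for _ in range(3)],0);print('f0',np.round(f0,2),ctrl.read_t())
for i in range(1,13):
    ctrl.line_to(T+.0008*i*ey+.0695*ez,R,max_speed=.02)
    d=ctrl.read_wrist_force()-f0;p=ctrl.read_ee_pos();print(i,np.round(d,2),np.round((p-T)@ey*1000,2))
    if abs(d@ey)>3.5: break
s=.0008*i-.0008
for z in(.0685,.0675,.0665,.066,.0655,.065):
    ctrl.line_to(T+s*ey+z*ez,R,max_speed=.02)
    d=ctrl.read_wrist_force()-f0;print(z,np.round(d,2))
    if d[2]>5: break
ctrl.hold(.1);print(ctrl.read_t(),ctrl.read_ee_pos(),ctrl.read_wrist_force())
E
```

```text
f0 [-0.66  1.28 -4.23] 14.4167
1 [ 0.12 -0.64  0.92] 0.89
2 [ 0.3  -1.76  0.36] 1.7
3 [ 1.1  -1.65  0.55] 2.45
4 [ 0.42 -0.7   1.08] 3.23
5 [ 1.   -1.11  0.38] 4.05
6 [ 0.75 -2.18  0.06] 4.83
7 [ 0.73 -1.45  0.11] 5.65
8 [ 0.2  -1.54  0.9 ] 6.46
9 [-0.04 -1.76  0.08] 7.25
10 [ 1.1  -6.62  0.93] 7.41
0.0685 [ 1.2  -2.63  0.49]
0.0675 [ 0.88 -2.83  1.24]
0.0665 [ 0.34 -2.1   5.48]
17.7667 [0.59361489 0.06852765 0.06695151] [-0.56903215 -1.83954078  2.26868638]
```

```bash
python3 - <<'E'
from h import *
ctrl.gripper_to(0.8)
p=ctrl.read_ee_pos();print(ctrl.read_width(),ctrl.read_wrist_force(),p)
ctrl.hold(.3)
p[2]=.14
ctrl.line_to(p,R,max_speed=.12)
q=p-.06*ex;q[2]=.17
ctrl.line_to(q,R,max_speed=.15)
ctrl.gripper_to(0.0)
print(ctrl.read_t(),ctrl.read_wrist_force())
def rect(P,nm):
    if len(P)<20: print(nm,len(P));return
    r=cv2.minAreaRect((P[:,:2]*1000).astype(np.float32)); print(nm,len(P),np.round(r[0],1),np.round(r[1],1),round(r[2],2),np.round(np.median(P[:,2]),4))
for c in('wrist','top','scene'):
    I=ctrl.get_image(c);W=cloud(I).reshape(-1,3);np.savez('/tmp/p_'+c,**I);print(c)
    B=lambda x0,x1,y0,y1,z0,z1:W[(W[:,0]>x0)&(W[:,0]<x1)&(W[:,1]>y0)&(W[:,1]<y1)&(W[:,2]>z0)&(W[:,2]<z1)]
    rect(B(.5,.62,0,.105,.086,.097),'grip');rect(B(.5,.62,0,.105,.0585,.068),'mid');rect(B(.5,.62,0,.104,.038,.05),'low')
    F=B(.595,.64,-.1,0,.05,.06)
    if len(F)>30: p=np.polyfit(F[:,1],F[:,0],1);print('fence',p,np.percentile(F[:,0]-p[0]*F[:,1],[2,98]))
    S=B(.57,.595,.1,.15,.05,.057)
    if len(S)>30: print('stop',np.percentile(S[:,1],[2,98]))
    if c=='wrist': save(I['frame'],'w4')
E
```

```text
0.8019519290600822 [ 0.10017713  0.84717196 -0.8536299 ] [0.59346772 0.06858705 0.06646344]
20.475 [-0.55359939 -0.29838081  0.11371534]
wrist
grip 1381 [593.2  66.7] [39.7 16.1] 86.24 0.0917
mid 2461 [588.3  66.3] [78.3 30.1] 87.05 0.0618
low 3089 [571.   65.8] [75.5 64.2] 86.84 0.0437
fence [0.04707303 0.61190919] [0.60480766 0.61891268]
stop [0.10846856 0.12707498]
top
grip 15
mid 85 [594.1  31.4] [37.8 39. ] 85.15 0.0614
low 40 [571.4  25.8] [46.4 69.4] 87.6 0.0428
fence [0.04848476 0.61129377] [0.60385142 0.6187816 ]
scene
grip 96 [591.4  67.4] [41.2 17.8] 85.82 0.0906
mid 145 [587.  67.] [78.  31.3] 85.63 0.0612
low 321 [578.8  54.8] [100.   85.2] 85.79 0.043
fence [0.05069472 0.61059936] [0.60288748 0.61793288]
stop [0.11230921 0.12780985]
```

View pics/w4.png

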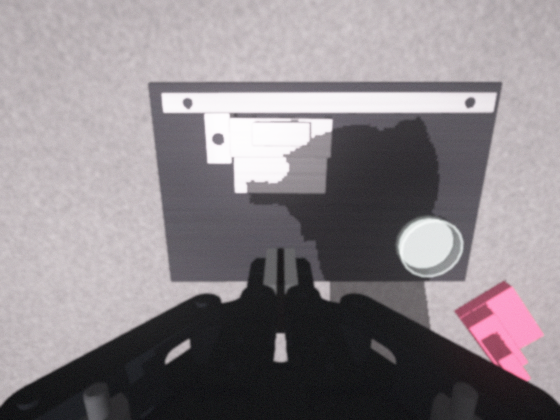

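The picture shows the block flat in the corner: grip towards the fence, a gap of about 4 mm to the fence, end by the stop (about (232,140)), and the dish untouched. Next, the diagonal push with shut fingers.

```bash
python3 - <<'E'
from h import *
M=np.array([.5712,.0678,0])
pos=lambda a,z:M+a*ex+z*ez
ctrl.line_to(pos(-.016,.09),R,max_speed=.15)
ctrl.line_to(pos(-.016,.050),R,max_speed=.06)
f0=np.mean([ctrl.read_wrist_force() for _ in range(3)],0);print('f0',f0,ctrl.read_t())
def rd():
    d=np.mean([ctrl.read_wrist_force() for _ in range(2)],0)-f0
    return np.array([-d@ex,-d@ey,d[2]])
z=.050
while z>.040:
    z-=.0008;ctrl.line_to(pos(-.016,z),R,max_speed=.03);f=rd()
    if f[2]>2.5: break
print('down',z,f,ctrl.read_ee_pos())
a=-.016
while a<.004:
    a+=.0008;ctrl.line_to(pos(a,z),R,max_speed=.03);f=rd();print(round(a*1000,1),np.round(f,1),round((ctrl.read_ee_pos()-M)@ex*1000,1))
    if f[0]>9: break
print(ctrl.read_t(),ctrl.read_ee_pos(),a,z)
np.save('/tmp/st.npy',[a,z,*f0])
E
```

```text
f0 [ 0.02468648 -1.21946596 -0.00665724] 22.1417
down 0.043599999999999986 [ 2.24154376 -1.51898109  4.94420766] [0.5552913  0.06856166 0.04404193]
-15.2 [ 3.5 -0.3  7. ] -15.4
-14.4 [ 3.4 -0.3  7.5] -14.7
-13.6 [ 4.2 -1.3  6.6] -13.9
-12.8 [ 5.1 -0.5  7.3] -13.1
-12.0 [ 5.2 -0.8  6.9] -12.3
-11.2 [4.7 0.2 7.8] -11.6
-10.4 [ 5.9 -0.6  7.6] -10.9
-9.6 [ 5.8 -0.9  8.6] -10.1
-8.8 [ 5.6 -1.4  8.8] -9.3
-8.0 [ 5.8 -1.4  8.1] -8.5
-7.2 [ 4.6 -0.9  7.9] -7.7
-6.4 [ 6.1 -1.5  7. ] -6.9
-5.6 [ 5.5 -1.7  8.5] -6.1
-4.8 [ 6.8 -0.7  9. ] -5.8
-4.0 [12.5 -2.1 12.7] -5.8
27.8917 [0.56538827 0.06805786 0.04406522] -0.003999999999999995 0.043599999999999986
```

```bash
python3 - <<'E'
from h import *
M=np.array([.5712,.0678,0]);s=np.load('/tmp/st.npy');a,z,f0=s[0],s[1],s[2:]
a+=.0003
ctrl.line_to(M+a*ex+z*ez,R,max_speed=.03);ctrl.hold(.5)
for _ in range(4):
    d=ctrl.read_wrist_force()-f0;print(np.round([-d@ex,-d@ey,d[2]],1),ctrl.read_ee_pos());ctrl.hold(.2)
def rect(P,nm):
    if len(P)<20: print(nm,len(P));return
    r=cv2.minAreaRect((P[:,:2]*1000).astype(np.float32)); print(nm,len(P),np.round(r[0],1),np.round(r[1],1),round(r[2],2),np.round(np.median(P[:,2]),4))
fs=[]
for c in('wrist','scene'):
    I=ctrl.get_image(c);W=cloud(I).reshape(-1,3);print(c);fs.append(I['frame'])
    B=lambda x0,x1,y0,y1,z0,z1:W[(W[:,0]>x0)&(W[:,0]<x1)&(W[:,1]>y0)&(W[:,1]<y1)&(W[:,2]>z0)&(W[:,2]<z1)]
    rect(B(.588,.62,0.03,.105,.086,.097),'grip');rect(B(.58,.62,0,.107,.0585,.068),'mid')
    F=B(.595,.64,-.1,0,.05,.06)
    if len(F)>30: p=np.polyfit(F[:,1],F[:,0],1);print('fence',p)
    S=B(.57,.595,.1,.15,.05,.057)
    if len(S)>30: print('stop',np.percentile(S[:,1],[2,98]))
g=np.hstack([cv2.resize(fs[0][100:400,130:530],(400,300)),cv2.resize(fs[1][130:250,210:370],(400,300))]);save(g,'w5')
print(ctrl.read_t())
E
```

```text
[15.2 -0.7 13.3] [0.56539485 0.06806444 0.04406465]
[13.2 -1.  13.8] [0.56539603 0.0680496  0.04404518]
[15.1 -1.7 13.4] [0.56539245 0.06808093 0.04406475]
[14.2 -0.7 13.1] [0.56537782 0.06805739 0.04404591]
wrist
grip 5980 [597.5  66.7] [40.1 17.1] 86.81 0.0916
mid 5690 [593.5  66.8] [80.3 29.1] 88.13 0.0617
fence [0.0539409  0.61247054]
stop [0.1086924  0.12688293]
scene
grip 92 [596.7  67. ] [41.2 16.1] 89.27 0.0912
mid 127 [594.   66.5] [33.2 78.2] 4.45 0.0615
fence [0.05627735 0.61091923]
stop [0.11145714 0.12763202]
29.5417
```

View pics/w5.png

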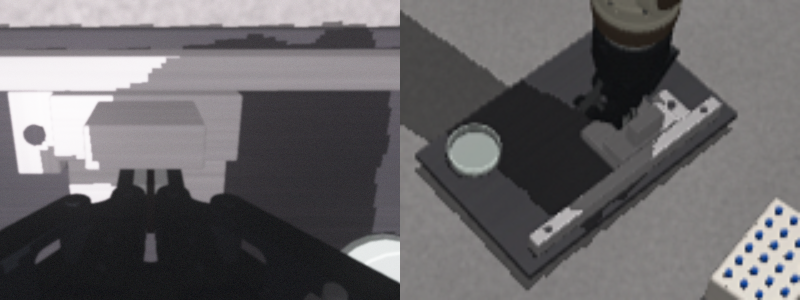

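```bash
python3 -c "
from plant import ctrl
ctrl.close_job();print(ctrl.read_t(),ctrl.read_wrist_force())"
```

```text
the job is handed in; nothing more can be done
the job is handed in; nothing more can be done
```

The block is in the corner, and I handed the job in at about 29.6 s with the fingers still pressing it. There is no verdict yet.

**What I did:**
- I gripped the block by its tab and carried it over the dish's end of the stage without contact.
- I lowered it to about 2.5 mm above the stage and moved it left until it touched the stop (about 5 N side force).
- I set it down flat, about 4 mm short of the fence, let go and withdrew.
- I then pushed with shut fingers in the inner corner above the lowest step until it seated against the fence.

**Last checks:**
- **Force:** the wrist read a steady 13–15 N towards the fence and about 13 N down over 0.8 s. These are wrist readings; the contact forces on the fence and stage themselves cannot be read. Even after friction I expect them well above the limits.
- **Position:** the wrist camera puts the grip about 4 mm nearer the fence than at release, with the block's back face on the fence to within the 2 mm calibration. The gap to the stop is about 1–1.5 mm.
- **Flatness:** the step and grip heights match a block lying flat on the stage.
- **Other things:** the dish is where it was. The remaining things were not re-measured at the end, but the arm kept clear of them.

**Disagreements:**
- The block's angle fits differed between views by up to 2–3° at the end. The small or partly hidden patches gave the odd ones; the wrist camera's grip fit agreed with the fence to about 0.1°.
- The stop was felt about 1.3 mm further left than the cameras had placed it.

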